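Lock the caddy's carry handle up and set the caddy on the board

ROBOT

A 6-joint arm with a two-finger parallel gripper is mounted at the origin on a cart in front of the work surface, level with it; the furniture and walls round the work are solid. World frame = base frame: x ahead of the robot, y to its left, z up, the work surface at z = 0. Lengths are in m, angles in degrees, forces in N, time in s.
With the tool pointing down it reaches from about 0.35 to 0.875 m from the base axis. Payload 4.2 kg.
Tool frame: the origin (TCP) lies on the centre line of the jaws, within the pads' length; the fingertips stand 19 mm ahead of it and the grasp point (between the pads) is the TCP; z points along the fingers, y is the line along which they close (so a half turn about z gives the same grasp; the last joint's range is limited). The gripper opens to 87 mm and grips with 3 to 60 N. Pads are 19 mm wide; open, the fingers measure 117 mm over their backs; the gripper's body (75 mm by 190 mm) begins 51 mm behind the grasp point.
Start: joints at [91.536, 22.042, 0.453, 0, -68.411, -14.817], TCP at [0.144, 0.608, 0.215] pointing down, gripper open.
Joint ranges: [-179.83, 179.83], [-69.29, 118.12], [-61.27, 80.66], [-181.25, 117.63], [-171.15, -9.14], [-177.46, 177.46]. Speed limits (degrees/s): [159.86, 159.86, 180, 180, 180, 180].

INTERFACE

Orientations are given as a 3x3 rotation matrix whose columns are the frame's x, y, z axes.
In Python, from station import sense, capture, finish_job, search_frame, masks_of gives the robot as it stands.
- The arm moves only by the tool drive_tool, never from a script. Its argument "rows" is a list of rows, each a list of 7 numbers: the opening in per cent of the stroke, from 0 (shut) to 100 (fully open), then the shift along the world's x, y, z in mm, then the turn, a rotation vector about the world's x, y, z in rad. In form: [[fingers, dx, dy, dz, wx, wy, wz], ...]. A call has 1 to 5 rows; each row shifts and turns the commanded pose from where the row before left it; what a row does not reach is not made up. A row lasts 1/12 s, in which the tool goes at most 41.7 mm and 7.16 degrees, less where a joint would pass 70% of its speed; a pose out of reach is approached as far as the arm can. A call is refused whole if a number of a shift passes 41.7 or a number of a turn 0.125, either way. A call with a gripper value outside its range is refused whole. The fingers move at their own pace and stop on an object; the grip force is fixed at half the most. Time passes only in rows, so rows that do not move let the fingers close. It gives the time, the measured TCP pose, the force, the opening and the grip force at its end, in the units of the state.
- sense(): the state, without advancing time (a new reading comes with each control period).
- capture(name): name is "scene" or "top"; returns a dict with "frame" (420x560x3 uint8, red, green, blue), "z_map" (420x560 float32, m along the optical axis (not along the pixel's ray), 0 where there is no reading), "fx", "fy", "cx", "cy" (pixels), "distortion" ([k1, k2, p1, p2, k3] as OpenCV has them; the pictures are not rectified), "R" (3x3) and "t" (3): a world point X has camera coordinates R X + t. Camera axes: x right, y down, z forward; pixel columns grow to the right and rows downward; lengths in m; the calibration is good to about 2 mm. A picture is of the moment at which its call begins.
- finish_job(): hands the job in; it is judged then, once.
Trained networks look in a picture, given as the dict that the camera call returned (one of the last four; its "shot" number tells which), for a name from the list of things; names that differ only in an ending like _2 or _b are one class to them, and where a whole thing is asked for, a point or a joint stands for the part that bears it (a point fixed in the world has none). Each returns a list of dicts, best first, with "p" (0 to 1); they miss things now and then, are a little off and sometimes report something else, mostly with a low value. They report only what shows in the picture. A call takes as long as a camera call. They do not tell look-alikes from the thing itself.
- search_frame(label, picture): "xy" ([column, row] in pixels, amid what is visible of it).
- masks_of(label, picture): "region" (420x560 bool, what is visible of it) and "xy" ([column, row] in pixels, amid what is visible of it).
The state is a dict: "time_s": time; "joints": joint angles; "joint_velocities": joint speeds; "effort": joint torques, N m; "tcp_pos": TCP position; "ee_rot": TCP orientation; "wrist_force": force on the tool from outside, world axes, zero at the start; "moment": the same for the moment, N m; "gripper_width": opening from 0.0 (shut) to 1.0 (fully open); "gripper_force": force on a finger pad.
Only numpy, scipy, OpenCV 4.12 (cv2) and the standard library are available. Lean on these libraries where they do the work, as an engineer would, in place of code of your own. Each camera call takes 0.05 s, during which the arm holds its last target. There are 200 camera calls.

TASK

First, with the wooden condiment caddy still standing on the worktop, swing its folded carry handle all the way up until it snaps home at its upright stop and stays there. Then lift the caddy by that handle and set it down on the chopping board, without letting go in mid-air: in the middle of the board's broad part, its long side along the board. In the end the handle stands locked upright and the jars and shaker stand upright in the caddy; do not move the glass, the mug or the food tin.

Things in the scene. Friction and masses are not known exactly. Their poses are not given: they have to be found in the camera images.
- caddy: loose open wooden condiment tray, 200 (x) x 120 (y) mm, walls 6 mm thick and 58 mm high; ears at the middle of its short ends rise to 82 mm. About 0.85 kg with handle and contents. Four bays, one empty; two spice jars and a salt shaker stand in the others, tops up to 114 mm. Origin: centre of its underside; x along its long side, z up
- handle (a joint): caddy's steel bail handle: 0 folded out level to the caddy's -y side, 1.571 upright at its stop. Weight and a light spring (under 0.12 N m) fold it back unless seated. From about 1.1 a sprung ball catch resists (up to 0.2 N m, 2 N at the grip bar); past about 1.43 it snaps the handle to the stop and holds it
- handle_grip (a point): middle of the handle's round wooden grip bar, 12 mm thick, 120 mm long, parallel to the caddy's x, 115 mm from the hinge axis; moves with the handle. The grip turns stiffly (0.04 N m) on its steel core, so it can be held while the handle swings. Folded (0) it lies 115 mm to the caddy's -y side, 68 mm above its underside; upright, over the caddy's middle, 183 mm above its underside
- handle_hinge (a point): middle of the handle's hinge axis, which runs along the caddy's x axis 68 mm above its underside; its axes are those of the caddy
- board: wooden paddle chopping board, 437 (x) x 220 (y) x 18 mm, lying fixed on the worktop; its broad part is about 350 mm long, the narrow handle is at its +x end. Origin: centre of its underside; x along the board, z up
- board_mid (a point): centre of the board's broad part, on its top surface (18 mm above the worktop); same axes as the board
- jar_1: glass spice jar with dark cap, 41 mm across, 105 mm high, loose in a bay of the caddy; origin: centre of its underside
- jar_2: a like spice jar, 41 mm across, 105 mm high, in the bay across the corner; origin: centre of its underside
- shaker: salt shaker, 44 mm across, 90 mm high, in a third bay; origin: centre of its underside
- glass: drinking glass, 81 mm across, 93 mm high, a bystander; origin: centre of its underside
- tin: food tin, 75 mm across, 110 mm high, a bystander; origin: centre of its underside
- mug: small cup with handle, 83 mm long, 55 mm high, a bystander; origin: centre of its underside
Things that resemble listed ones, but are neither listed nor needed, are in the scene too. What is shaped like the shaker but pink is not meant.

How it is judged (in metres and radians):
On the way, in this order (a step that is already met when the one before it is completed fails the run):
1. the handle is seated at its upright stop while the caddy still stands on the worktop (value of joint handle above 1.5 rad and height (world z) of caddy below 0.015 m), for 0.2 s.
2. the caddy is lifted by the handle, clear of the worktop and board (height (world z) of caddy above 0.035 m and distance between the grasp point and handle_grip below 0.06 m), for 0.2 s.
At the end, for the whole second after the job is handed in: caddy level and at rest on the board, its middle within 50 mm along and 35 mm across of the middle of the broad part, long side within 10 degrees of the board's length (either way round); handle seated upright (over 1.5 rad); jars and shaker upright (within 14 degrees) in the caddy (value of joint handle above 1.5 rad and x of caddy in the frame of board_mid between -0.05 and 0.05 m and y of caddy in the frame of board_mid between -0.035 and 0.035 m and z of caddy in the frame of board_mid between -0.005 and 0.005 m and angle between the x axis of caddy and the x axis of board, either way round below 0.17 rad and angle between caddy's own z axis and vertical below 0.06 rad and linear speed of caddy below 0.02 m/s and angle between each of jar_1, jar_2, shaker's own z axis and vertical below 0.25 rad and horizontal distance between each of jar_1, jar_2, shaker and caddy below 0.085 m); the robot touches nothing.
It fails at once if the caddy is let go of in mid-air (height (world z) of caddy above 0.04 m and distance between the grasp point and handle_grip above 0.08 m).
It fails at once if the glass is moved by more than 30 mm (distance of glass from where it was at the start of the episode above 0.03 m).
It fails at once if the food tin is moved by more than 30 mm (distance of tin from where it was at the start of the episode above 0.03 m).
It fails at once if the mug is moved by more than 30 mm (distance of mug from where it was at the start of the episode above 0.03 m).
It also fails if it takes over 54 s, if anything falls off the work surface, if the arm or the gripper's body presses on something with over 40 N, if the wrist force passes 120 N, or if a joint passes its speed limit or range.

## Working session

There is one attempt and no reset: what is moved stays moved. The work goes in short steps, Python scripts to look and compute and a tool call to move; the robot and the scene stay as the last step left them, time stands still between calls to the robot, and variables do not carry over. Pictures are saved under pics/ and viewed, at most 10 in all, crops included, and the job is handed in when it is done.

Besides the shell and the picture viewer there is one more tool, called by a JSON object that holds its "api" and its "payload". drive_tool: Moves the arm, as the interface text tells. Its arguments: {"type":"object","properties":{"rows":{"type":"array"}},"required":["rows"]}

```bash
mkdir -p pics
cat > h.py <<'E'
import numpy as np, cv2
from station import sense, capture, finish_job, search_frame, masks_of
def world(p,uv,z=None):
    """pixels Nx2 -> world Nx3 using depth map"""
    K=np.array([[p['fx'],0,p['cx']],[0,p['fy'],p['cy']],[0,0,1.]])
    uv=np.atleast_2d(np.array(uv,float))
    n=cv2.undistortPoints(uv.reshape(-1,1,2),K,np.array(p['distortion'],float)).reshape(-1,2)
    d=p['z_map'][np.clip(uv[:,1].round().astype(int),0,419),np.clip(uv[:,0].round().astype(int),0,559)]
    c=np.c_[n*d[:,None],d]
    return (c-np.array(p['t']))@np.array(p['R']), d
def cloud(p,m):
    v,u=np.nonzero(m); w,d=world(p,np.c_[u,v]); return w[d>0]
def save(p,name,crop=None,s=1):
    f=p['frame'][:,:,::-1]
    if crop: f=f[crop[1]:crop[3],crop[0]:crop[2]]
    cv2.imwrite('pics/'+name,cv2.resize(f,None,fx=s,fy=s,interpolation=cv2.INTER_CUBIC))
E
python3 - <<'E'
from h import *
s=sense(); print(s['time_s'],s['tcp_pos'],s['ee_rot'])
a=capture('scene'); b=capture('top')
cv2.imwrite('pics/a.png',np.vstack([a['frame'],b['frame']])[:,:,::-1][::1,::1]) if 0 else None
save(a,'a.png',s=1.4);save(b,'b.png',s=1.4)
for n,p in(('scene',a),('top',b)):
  for l in['caddy','handle','handle_grip','board','jar_1','shaker','glass','tin','mug']:
    for r in masks_of(l,p)[:3]:
      if r['p']<.3: continue
      w=cloud(p,r['region'])
      if len(w): print(n,l,round(r['p'],2),np.round(r['xy']),np.round(np.median(w,0),3),np.round(np.percentile(w,2,0),3),np.round(np.percentile(w,98,0),3))
E
```

```text
0.0 [0.14340618 0.60765612 0.21345084] [[ 9.73214082e-01 -2.29900334e-01 -4.32176398e-04]
 [-2.29900724e-01 -9.73211606e-01 -2.19713832e-03]
 [ 8.45237464e-05  2.23764362e-03 -9.99997493e-01]]
scene caddy 0.55 [252. 198.] [0.48  0.103 0.044] [0.399 0.034 0.006] [0.606 0.208 0.078]
scene handle 0.76 [265. 202.] [0.488 0.035 0.07 ] [0.45  0.032 0.066] [0.548 0.039 0.074]
scene handle_grip 0.59 [267. 198.] [0.509 0.037 0.069] [0.445 0.032 0.018] [0.611 0.097 0.074]
scene board 0.73 [314. 249.] [ 0.445 -0.219  0.017] [ 0.281 -0.322  0.004] [ 0.675 -0.085  0.02 ]
scene board 0.57 [252. 176.] [0.547 0.172 0.087] [0.538 0.161 0.046] [0.571 0.195 0.115]
scene jar_1 0.73 [238. 189.] [0.449 0.114 0.088] [0.438 0.103 0.046] [0.477 0.144 0.115]
scene jar_1 0.56 [252. 174.] [0.549 0.171 0.083] [0.538 0.161 0.043] [0.571 0.19  0.115]
scene shaker 0.52 [219. 181.] [0.468 0.261 0.059] [0.457 0.251 0.029] [0.489 0.282 0.088]
scene glass 0.73 [220. 164.] [0.57  0.377 0.068] [0.534 0.359 0.008] [0.614 0.444 0.092]
scene tin 0.96 [407. 279.] [ 0.455 -0.498  0.08 ] [ 0.443 -0.525  0.003] [ 0.512 -0.458  
[... 385 characters left out ...]
36. 211.] [ 0.469 -0.202  0.019] [ 0.295 -0.309  0.011] [ 0.675 -0.082  0.026]
top jar_1 0.77 [222. 218.] [0.456 0.124 0.113] [0.439 0.108 0.038] [0.475 0.145 0.12 ]
top jar_1 0.55 [202. 182.] [0.554 0.179 0.112] [0.539 0.166 0.028] [0.573 0.201 0.12 ]
top shaker 0.79 [175. 217.] [0.475 0.267 0.076] [ 0.456  0.254 -0.001] [0.494 0.293 0.091]
top shaker 0.68 [204. 216.] [0.46  0.178 0.093] [0.444 0.166 0.052] [0.477 0.195 0.102]
top glass 0.69 [128. 178.] [0.58  0.415 0.04 ] [0.54  0.365 0.007] [0.614 0.441 0.095]
top tin 0.89 [440. 207.] [ 0.48  -0.478  0.106] [ 0.448 -0.531  0.002] [ 0.514 -0.452  0.114]
top mug 0.57 [134. 261.] [0.344 0.397 0.031] [ 0.312  0.368 -0.001] [0.385 0.421 0.059]
```

View pics/a.png

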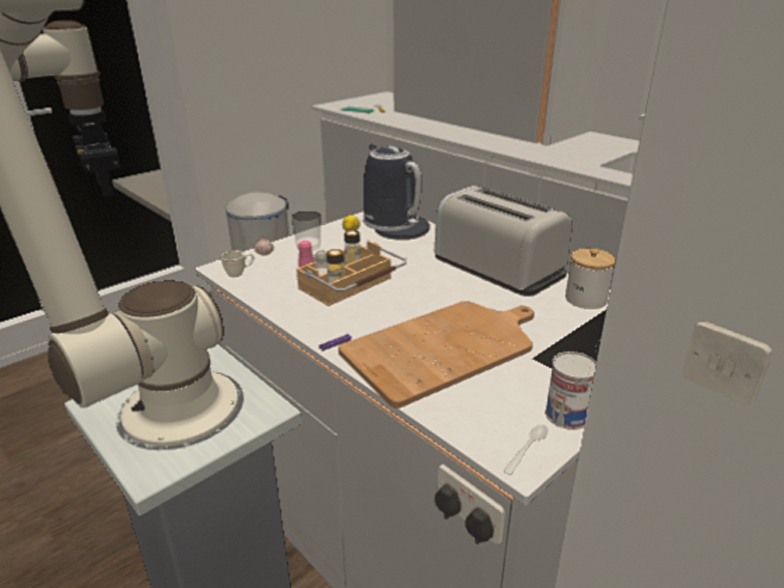

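View pics/b.png

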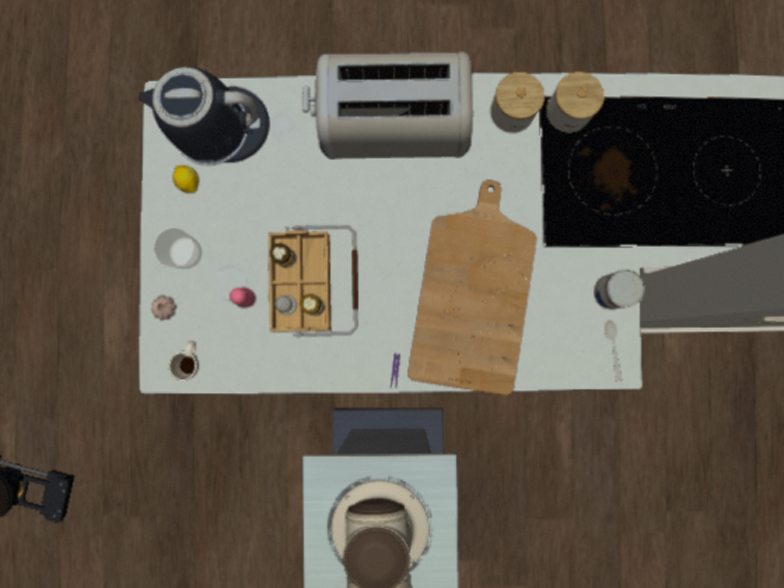

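The scene view shows the caddy at about (345,270), with the handle folded toward the board. In the top view the caddy is at (300,282), the grip bar at (355,280) and the board at (475,300). The pink shaker look-alike at (242,297) stands outside the caddy. The grey shaker at (285,304) is inside it. There is only one caddy and one board. I'll refine the poses next.

Run:
```python
from h import *
b=capture('top'); a=capture('scene')
save(b,'c.png',(170,140,400,290),3.4)
def rect(w):
    r=cv2.minAreaRect((w[:,:2]*1000).astype(np.float32)); return np.round(r[0],1),np.round(r[1],1),round(r[2],1)
for n,p in(('top',b),('scene',a)):
    V,U=np.mgrid[0:420,0:560]; W,d=world(p,np.c_[U.ravel(),V.ravel()]); W=W[d>0]
    x,y,z=W.T
    box=(x>.36)&(x<.65)&(y>.0)&(y<.24)
    bar=box&(y<.07)&(z>.05)
    w=W[bar]; l=cv2.fitLine(w[:,:2].astype(np.float32),cv2.DIST_HUBER,0,.01,.01).ravel()
    print(n,'bar',w.mean(0).round(4),w.min(0).round(3),w.max(0).round(3),'yaw',np.degrees(np.arctan(l[1]/l[0])).round(1),len(w))
    rim=box&(abs(z-.058)<.006)&(y>.08)&(y<.23); print('rim',rect(W[rim]),W[rim].mean(0).round(3),rim.sum())
    bd=(x>.2)&(x<.75)&(y<-.05)&(y>-.36)&(abs(z-.018)<.007); 
    m=masks_of('board',p)[0]['region']; c=cloud(p,m); c=c[abs(c[:,2]-.018)<.006]
    print('board all',rect(c)); 
    # broad part: drop far end
    i=c[:,0]<.59; print('board broad cut',rect(c[i]), 'z',np.median(c[:,2]))
    for y0 in np.arange(.30,.64,.04):
        s=c[abs(c[:,0]-y0)<.01]; print(round(y0,2),s[:,1].min().round(3),s[:,1].max().round(3),end='; ')
    print()
```

```text
top bar [0.5074 0.0452 0.0712] [0.399 0.037 0.059] [0.617 0.07  0.081] yaw -0.3 300
rim (array([513.6, 155.8]), array([129.5, 211. ]), 89.5) [0.506 0.155 0.058] 514
board all (array([ 502.5, -204.6]), array([220.9, 432.6]), 79.9)
board broad cut (array([ 448.6, -195. ]), array([220.9, 322.9]), 79.9) z 0.018462524117749433
0.3 -0.279 -0.067; 0.34 -0.289 -0.064; 0.38 -0.292 -0.07; 0.42 -0.302 -0.077; 0.46 -0.309 -0.086; 0.5 -0.315 -0.092; 0.54 -0.323 -0.099; 0.58 -0.332 -0.108; 0.62 -0.319 -0.115; 
scene bar [0.4996 0.0401 0.0685] [0.397 0.03  0.061] [0.616 0.07  0.075] yaw 0.4 186
rim (array([509. , 149.2]), array([123.9, 222.9]), 87.5) [0.5   0.137 0.057] 306Traceback (most recent call last):
  File "<stdin>", line 15, in <module>
IndexError: list index out of range
```

View pics/c.png

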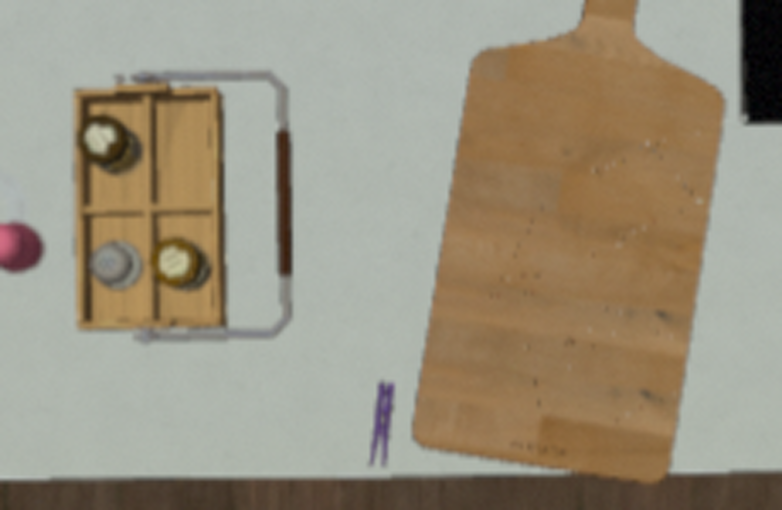

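{"api": "drive_tool", "payload": {"rows": [[50,10,-16,5,0,0,0.02],[50,20,-31,5,0,0,0.05],[50,20,-31,5,0,0,0.05],[50,20,-31,0,0,0,0.05],[50,20,-31,0,0,0,0.05]]}}

```text
time_s: 1.62
tcp_pos: [0.2342, 0.467, 0.23]
ee_rot: [[1.0, -0.009, 0.0], [-0.009, -1.0, 0.001], [0.0, -0.001, -1.0]]
wrist_force: [0.8, -0.2, -0.0]
gripper_width: 0.708
gripper_force: 0.0
```

{"api": "drive_tool", "payload": {"rows": [[50,20,-31,0,0,0,0.012],[50,20,-31,0,0,0,0],[50,20,-31,0,0,0,0],[50,20,-31,0,0,0,0],[50,20,-31,0,0,0,0]]}}

```text
time_s: 2.03
tcp_pos: [0.3341, 0.3117, 0.2299]
ee_rot: [[1.0, 0.001, 0.001], [0.001, -1.0, 0.001], [0.001, -0.001, -1.0]]
wrist_force: [1.1, -0.4, -0.0]
gripper_width: 0.507
gripper_force: 0.0
```

{"api": "drive_tool", "payload": {"rows": [[50,20,-31,0,0,0,0],[50,20,-31,0,0,0,0],[50,20,-31,0,0,0,0],[50,20,-31,0,0,0,0],[50,20,-31,0,0,0,0]]}}

```text
time_s: 2.45
tcp_pos: [0.4342, 0.1566, 0.23]
ee_rot: [[1.0, 0.001, 0.001], [0.001, -1.0, 0.001], [0.001, -0.001, -1.0]]
wrist_force: [0.9, 0.9, 0.5]
gripper_width: 0.5
gripper_force: 0.0
```

{"api": "drive_tool", "payload": {"rows": [[50,20,-31,0,0,0,0],[50,20,-31,0,0,0,0],[50,15,-22,0,0,0,0],[50,0,0,0,0,0,0],[50,0,0,0,0,0,0]]}}

```text
time_s: 2.87
tcp_pos: [0.4889, 0.0731, 0.2293]
ee_rot: [[1.0, -0.003, -0.0], [-0.003, -1.0, -0.0], [-0.0, 0.0, -1.0]]
wrist_force: [-0.3, 0.7, -0.7]
gripper_width: 0.499
gripper_force: 0.0
```

Run:
```python
from h import *
s=sense(); print(s['time_s'],s['tcp_pos'].round(4),s['ee_rot'].round(3),s['gripper_width'],s['joints'],s['wrist_force'])
```

```text
2.8667 [0.4889 0.0731 0.2293] [[ 1.    -0.003 -0.   ]
 [-0.003 -1.    -0.   ]
 [-0.     0.    -1.   ]] 0.4987606214223984 [ 2.73623066e+01  8.58940895e+00 -1.59789866e+01 -7.28478258e-03
 -6.54584592e+01  6.24746772e+01] [-0.26548895  0.69133151 -0.72794182]
```

{"api": "drive_tool", "payload": {"rows": [[50,19,-30,0,0,0,0],[50,0,0,-35,0,0,0],[50,0,0,-35,0,0,0],[50,0,0,0,0,0,0],[50,0,0,0,0,0,0]]}}

```text
time_s: 3.28
tcp_pos: [0.5064, 0.0446, 0.1588]
ee_rot: [[1.0, 0.002, -0.003], [0.002, -1.0, -0.002], [-0.003, 0.002, -1.0]]
wrist_force: [0.7, 0.4, 0.9]
gripper_width: 0.502
gripper_force: 0.0
```

Run:
```python
from h import *
s=sense(); print(s['tcp_pos'].round(4))
a=capture('scene'); save(a,'d.png',(190,100,330,240),4.2)
b=capture('top'); save(b,'e.png',(170,130,310,270),4.2)
cv2.imwrite('pics/de.png',cv2.resize(np.hstack([cv2.imread('pics/d.png'),cv2.imread('pics/e.png')]),(800,400)))
```

```text
[0.5064 0.0446 0.1588]
```

View pics/de.png

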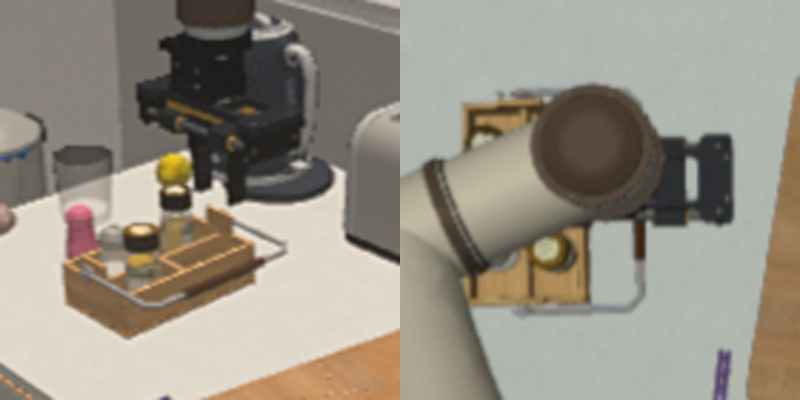

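The gripper is above the bar, and its body runs along y. At the grasp height it clears the jar cap by about 14 mm. I'm descending now.

{"api": "drive_tool", "payload": {"rows": [[50,2,0,-25,0,0,0],[50,0,0,-25,0,0,0],[50,0,0,-20,0,0,0],[50,0,0,-11,0,0,0],[50,0,0,0,0,0,0]]}}

```text
time_s: 3.8
tcp_pos: [0.5094, 0.0448, 0.0784]
ee_rot: [[1.0, 0.001, -0.001], [0.001, -1.0, -0.0], [-0.001, 0.0, -1.0]]
wrist_force: [-0.3, -0.1, -0.6]
gripper_width: 0.502
gripper_force: 0.0
```

{"api": "drive_tool", "payload": {"rows": [[30,0,0,0,0,0,0],[20,0,0,0,0,0,0],[0,0,0,0,0,0,0],[0,0,0,0,0,0,0],[0,0,0,0,0,0,0]]}}

```text
time_s: 4.22
tcp_pos: [0.5101, 0.0445, 0.0795]
ee_rot: [[1.0, 0.0, 0.002], [0.0, -1.0, 0.001], [0.002, -0.001, -1.0]]
wrist_force: [0.8, -0.4, 0.1]
gripper_width: 0.205
gripper_force: 0.0
```

{"api": "drive_tool", "payload": {"rows": [[0,0,0,0,0,0,0],[0,0,0,0,0,0,0],[0,0,0,0,0,0,0]]}}

```text
time_s: 4.47
tcp_pos: [0.5095, 0.0442, 0.0786]
ee_rot: [[1.0, 0.0, 0.0], [0.0, -1.0, -0.0], [0.0, 0.0, -1.0]]
wrist_force: [0.3, -0.1, -0.1]
gripper_width: 0.028
gripper_force: 0.0
```

Width 0.028 means the fingers shut on nothing, so I'm taking a look.

Run:
```python
from h import *
s=sense(); print(s['tcp_pos'].round(4),s['gripper_width'])
a=capture('scene'); save(a,'f.png',(200,140,320,240),6)
b=capture('top')
for n,p in(('top',b),('scene',a)):
    V,U=np.mgrid[0:420,0:560]; W,d=world(p,np.c_[U.ravel(),V.ravel()]); W=W[d>0]
    x,y,z=W.T
    m=(y<.09)&(y>0)&(z>.05)&(z<.1)&(x>.38)&(x<.47)
    print(n,np.median(W[m],0),m.sum())
```

```text
[0.5095 0.0442 0.0786] 0.02841289967343149
top [0.41787562 0.04546991 0.07125307] 107
scene [0.41949682 0.04037343 0.06801153] 77
```

View pics/f.png

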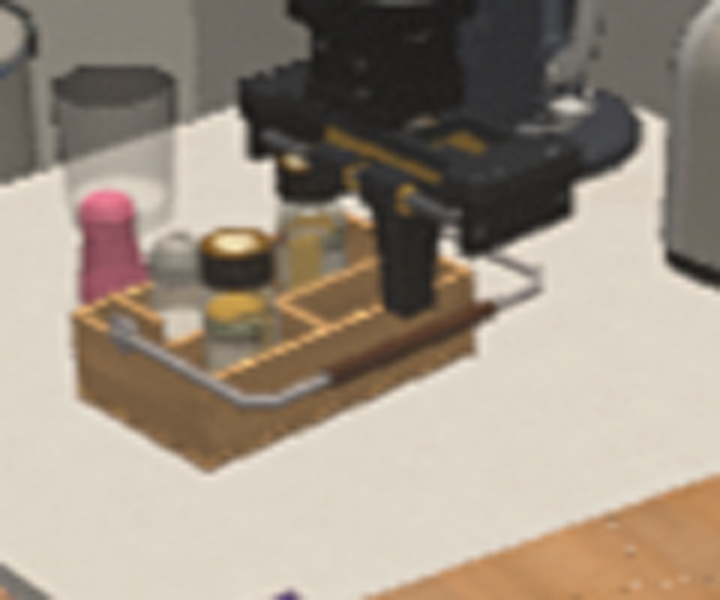

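Run:
```python
from h import *
a=capture('scene')
for u in (265,268,271):
  uv=[[u,v] for v in range(180,202)]
  W,d=world(a,uv)
  print(u,[(v[1],*w.round(3)) for v,w in zip(uv,W)][::1])
s=sense(); print(s['gripper_force'],s['wrist_force'])
```

```text
265 [(180, np.float64(0.501), np.float64(0.046), np.float64(0.126)), (181, np.float64(0.5), np.float64(0.045), np.float64(0.124)), (182, np.float64(0.502), np.float64(0.047), np.float64(0.119)), (183, np.float64(0.501), np.float64(0.046), np.float64(0.116)), (184, np.float64(0.5), np.float64(0.046), np.float64(0.113)), (185, np.float64(0.498), np.float64(0.043), np.float64(0.111)), (186, np.float64(0.501), np.float64(0.046), np.float64(0.106)), (187, np.float64(0.503), np.float64(0.049), np.float64(0.1)), (188, np.float64(0.501), np.float64(0.046), np.float64(0.098)), (189, np.float64(0.5), np.float64(0.046), np.float64(0.095)), (190, np.float64(0.499), np.float64(0.045), np.float64(0.093)), (191, np.float64(0.503), np.float64(0.049), np.float64(0.086)), (192, np.float64(0.543), np.float64(0.096), np.float64(0.051)), (193, np.float64(0.543), np.float64(0.096), np.float64(0.048)), (194, np.float64(0.543), np.float64(0.096), np.float64(0.044)), (195, np.float64(0.542), np.float64(0.095), np.float64(0.041)), (196, np.float64(0.542), np.float64(0.095), np.float64(0.037)), (197, np.float6
[... 2444 characters left out ...]
.03), np.float64(0.09)), (192, np.float64(0.573), np.float64(0.099), np.float64(0.04)), (193, np.float64(0.571), np.float64(0.098), np.float64(0.037)), (194, np.float64(0.523), np.float64(0.043), np.float64(0.07)), (195, np.float64(0.519), np.float64(0.039), np.float64(0.069)), (196, np.float64(0.515), np.float64(0.034), np.float64(0.069)), (197, np.float64(0.516), np.float64(0.035), np.float64(0.065)), (198, np.float64(0.569), np.float64(0.095), np.float64(0.019)), (199, np.float64(0.568), np.float64(0.095), np.float64(0.016)), (200, np.float64(0.568), np.float64(0.094), np.float64(0.012)), (201, np.float64(0.57), np.float64(0.096), np.float64(0.007))]
0.0 [0.77850717 0.25291417 0.35656771]
```

The closed fingertips are at z≈0.087, well above where the reported TCP puts them (0.060). I'll open and measure the tips and the body underside.

{"api": "drive_tool", "payload": {"rows": [[40,0,0,0,0,0,0],[40,0,0,0,0,0,0],[40,0,0,0,0,0,0],[40,0,0,0,0,0,0],[40,0,0,0,0,0,0]]}}

```text
time_s: 5.03
tcp_pos: [0.5096, 0.0443, 0.0785]
ee_rot: [[1.0, 0.0, 0.0], [0.0, -1.0, -0.0], [0.0, 0.0, -1.0]]
wrist_force: [-0.7, 1.1, 0.6]
gripper_width: 0.299
gripper_force: 0.0
```

Run:
```python
from h import *
s=sense(); print(s['tcp_pos'].round(4),s['gripper_width'])
for n in('scene','top'):
    a=capture(n)
    if n=='scene': save(a,'g.png',(200,140,320,240),6)
    V,U=np.mgrid[0:420,0:560]; W,d=world(a,np.c_[U.ravel(),V.ravel()]); C=a['frame'].reshape(-1,3)
    dark=(C.max(1)<75)&(d>0)
    x,y,z=W.T
    m=dark&(abs(x-.507)<.05)&(abs(y-.044)<.1)&(z>.03)&(z<.2)
    for y0 in np.arange(-.06,.15,.01):
        k=m&(abs(y-y0)<.005)
        if k.sum()>3: print(n,y0.round(2),k.sum(),np.percentile(z[k],[2,10,50]).round(3),x[k].min().round(3),x[k].max().round(3))
```

```text
[0.5096 0.0443 0.0785] 0.2994399178255973
scene -0.06 8 [0.187 0.191 0.195] 0.471 0.533
scene -0.05 161 [0.162 0.17  0.188] 0.471 0.546
scene -0.04 89 [0.16  0.163 0.173] 0.47 0.546
scene -0.03 42 [0.169 0.188 0.198] 0.471 0.546
scene -0.02 17 [0.169 0.17  0.198] 0.475 0.53
scene -0.01 19 [0.171 0.186 0.194] 0.477 0.535
scene 0.0 56 [0.158 0.163 0.179] 0.47 0.531
scene 0.01 67 [0.127 0.132 0.171] 0.469 0.533
scene 0.02 127 [0.089 0.097 0.139] 0.468 0.535
scene 0.03 45 [0.066 0.068 0.118] 0.46 0.54
scene 0.04 25 [0.064 0.065 0.172] 0.473 0.548
scene 0.05 32 [0.093 0.094 0.118] 0.476 0.512
scene 0.06 104 [0.093 0.102 0.133] 0.47 0.516
scene 0.07 31 [0.132 0.14  0.173] 0.471 0.502
scene 0.08 24 [0.162 0.165 0.179] 0.469 0.486
scene 0.09 10 [0.174 0.176 0.191] 0.472 0.486
scene 0.1 13 [0.098 0.102 0.189] 0.458 0.489
scene 0.11 30 [0.103 0.107 0.193] 0.46 0.502
scene 0.12 77 [0.16  0.163 0.176] 0.47 0.512
scene 0.13 23 [0.181 0.185 0.198] 0.469 0.518
scene 0.14 5 [0.198 0.198 0.198] 0.48 0.514
top -0.05 22 [0.196 0.197 0.198] 0.475 0.541
top -0.04 62 [0.194 0.195 0.198] 0.472 0.544
top -0.03 55 [0.193 0.195 0.198] 0.475 0.544
top -0.02 24 [0.183 0.194 0.198] 0.478 0.539
top -0.01 14 [0.173 0.175 0.196] 0.477 0.54
top 0.0 84 [0.176 0.177 0.181] 0.474 0.544
top 0.01 49 [0.176 0.178 0.181] 0.474 0.544
top 0.02 23 [0.177 0.178 0.183] 0.474 0.492
top 0.03 4 [0.169 0.17  0.173] 0.477 0.483
top 0.04 26 [0.066 0.067 0.073] 0.459 0.482
top 0.11 7 [0.083 0.085 0.097] 0.458 0.467
```

View pics/g.png

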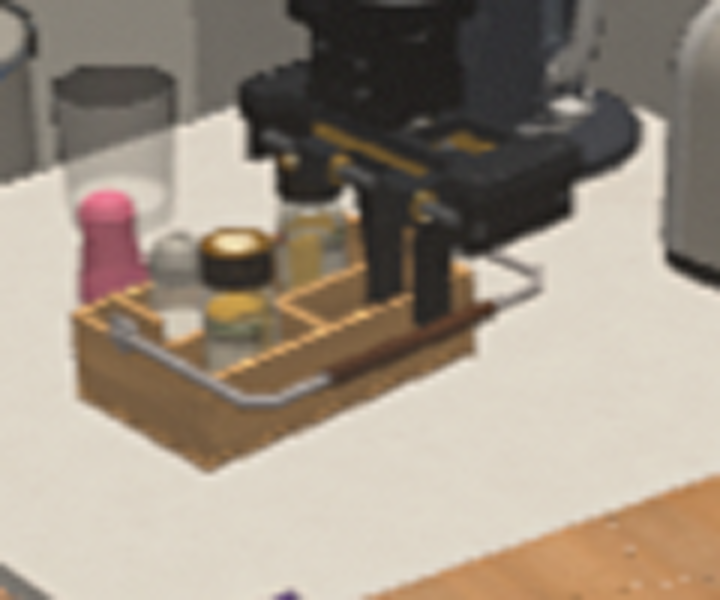

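The fingertips measure z≈0.088 and the body underside 0.16. Both are about 29 mm higher than the reported TCP implies, while x and y agree. I'll go 29 mm lower and watch the force.

{"api": "drive_tool", "payload": {"rows": [[40,0,-1,-12,0,0,0],[40,0,0,-10,0,0,0],[40,0,0,-7,0,0,0],[40,0,0,0,0,0,0]]}}

```text
time_s: 5.47
tcp_pos: [0.5082, 0.0428, 0.0477]
ee_rot: [[1.0, -0.0, -0.004], [-0.0, -1.0, -0.001], [-0.004, 0.001, -1.0]]
wrist_force: [-0.3, -1.3, -0.5]
gripper_width: 0.394
gripper_force: 0.0
```

Run:
```python
from h import *
s=sense(); print(s['tcp_pos'].round(4),s['gripper_width'],s['wrist_force'])
a=capture('scene'); save(a,'i.png',(200,140,320,240),6)
```

```text
[0.5082 0.0428 0.0477] 0.394019077041139 [-0.27121149 -1.2957751  -0.54583149]
```

View pics/i.png

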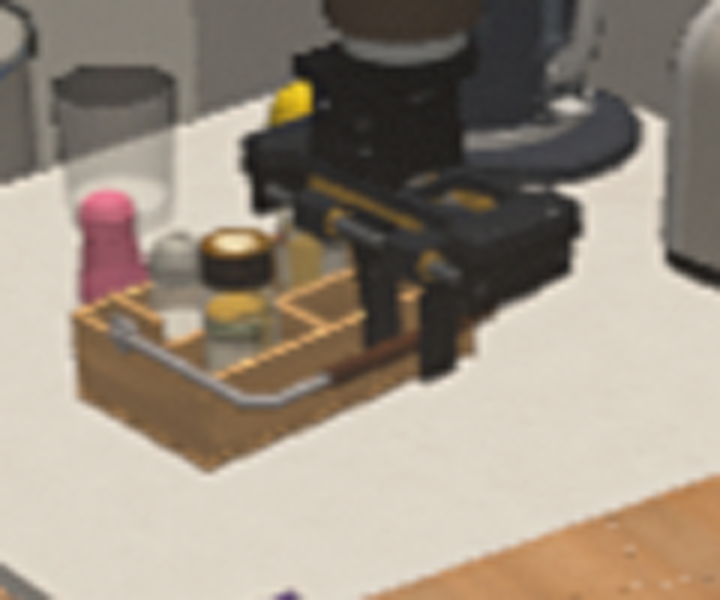

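The fingers at crop (380,320) and (437,350) now straddle the bar, and the body clears the caps. I'm closing.

{"api": "drive_tool", "payload": {"rows": [[0,0,0,0,0,0,0],[0,0,0,0,0,0,0],[0,0,0,0,0,0,0],[0,0,0,0,0,0,0],[0,0,0,0,0,0,0]]}}

```text
time_s: 5.93
tcp_pos: [0.5097, 0.0431, 0.0499]
ee_rot: [[1.0, 0.001, 0.0], [0.001, -1.0, -0.0], [0.0, 0.0, -1.0]]
wrist_force: [-0.0, -0.8, -0.9]
gripper_width: 0.129
gripper_force: 30.0
```

{"api": "drive_tool", "payload": {"rows": [[0,0,0,0,0,0,0],[0,0,0,0,0,0,0]]}}

```text
time_s: 6.1
tcp_pos: [0.5096, 0.0431, 0.0497]
ee_rot: [[1.0, 0.0, 0.0], [0.0, -1.0, -0.0], [0.0, 0.0, -1.0]]
wrist_force: [1.2, -1.3, 0.6]
gripper_width: 0.125
gripper_force: 30.0
```

{"api": "drive_tool", "payload": {"rows": [[0,0,0.4,10,0,0,0],[0,0,1.3,10,0,0,0],[0,0,2.1,9.8,0,0,0],[0,0,3,9.5,0,0,0],[0,0,0,0,0,0,0]]}}

```text
time_s: 6.52
tcp_pos: [0.5101, 0.0506, 0.0913]
ee_rot: [[1.0, 0.001, 0.002], [0.001, -1.0, 0.001], [0.002, -0.001, -1.0]]
wrist_force: [-1.5, -3.1, 0.8]
gripper_width: 0.128
gripper_force: 30.0
```

{"api": "drive_tool", "payload": {"rows": [[0,0,8.5,18.2,0,0,0],[0,0,11.5,16.4,0,0,0],[0,0,0,0,0,0,0],[0,0,0,0,0,0,0]]}}

```text
time_s: 6.85
tcp_pos: [0.511, 0.0704, 0.1249]
ee_rot: [[1.0, 0.002, 0.004], [0.002, -1.0, 0.001], [0.004, -0.0, -1.0]]
wrist_force: [1.9, -3.9, 2.4]
gripper_width: 0.124
gripper_force: 30.0
```

{"api": "drive_tool", "payload": {"rows": [[0,0,14.2,14.2,0,0,0],[0,0,16.4,11.5,0,0,0],[0,0,0,0,0,0,0],[0,0,0,0,0,0,0]]}}

```text
time_s: 7.18
tcp_pos: [0.5102, 0.1005, 0.1497]
ee_rot: [[1.0, 0.002, 0.002], [0.002, -1.0, -0.0], [0.002, 0.0, -1.0]]
wrist_force: [-0.1, -3.5, 5.8]
gripper_width: 0.124
gripper_force: 30.0
```

{"api": "drive_tool", "payload": {"rows": [[0,0,9,4.6,0,0,0],[0,0,9.2,3.9,0,0,0],[0,0,9.5,3.1,0,0,0],[0,0,9.8,2.1,0,0,0],[0,0,0,0,0,0,0]]}}

```text
time_s: 7.6
tcp_pos: [0.5097, 0.1381, 0.1639]
ee_rot: [[1.0, 0.001, 0.0], [0.001, -1.0, -0.001], [0.0, 0.001, -1.0]]
wrist_force: [-4.2, -2.3, 10.5]
gripper_width: 0.127
gripper_force: 30.0
```

{"api": "drive_tool", "payload": {"rows": [[0,0,10,1.3,0,0,0],[0,0,10,0.4,0,0,0],[0,0,0,0,0,0,0],[0,0,0,0,0,0,0]]}}

```text
time_s: 7.93
tcp_pos: [0.5096, 0.1584, 0.1658]
ee_rot: [[1.0, 0.001, 0.001], [0.001, -1.0, 0.001], [0.001, -0.001, -1.0]]
wrist_force: [-5.3, 0.8, 12.5]
gripper_width: 0.123
gripper_force: 30.0
```

```bash
cat > m.py <<'E'
from h import *
s=sense(); print(s['time_s'],s['tcp_pos'].round(4),s['wrist_force'].round(1))
for n in('scene','top'):
    p=capture(n)
    if n=='scene': save(p,'j.png',(190,90,320,240),4)
    V,U=np.mgrid[0:420,0:560]; W,d=world(p,np.c_[U.ravel(),V.ravel()]); W=W[d>0];x,y,z=W.T
    t=s['tcp_pos']
    m=(abs(x-t[0]+.045)<.012)&(abs(y-t[1])<.04)&(abs(z-t[2]-.02)<.04)
    if m.sum(): print(n,'bar',np.median(W[m],0).round(3),m.sum())
    rim=(x>.36)&(x<.65)&(y>.06)&(y<.26)&(abs(z-.058)<.006)
    if rim.sum()>5: print(n,'rim',np.percentile(W[rim],[2,50,98],axis=0).round(3).tolist(),rim.sum())
E
python3 m.py
```

```text
7.9333 [0.5096 0.1584 0.1658] [-5.3  0.8 12.5]
scene bar [0.468 0.15  0.185] 25
scene rim [[0.407, 0.093, 0.052], [0.469, 0.133, 0.057], [0.606, 0.256, 0.064]] 351
top bar [0.464 0.157 0.188] 34
top rim [[0.409, 0.1, 0.052], [0.46, 0.159, 0.058], [0.608, 0.255, 0.063]] 292
```

View pics/j.png

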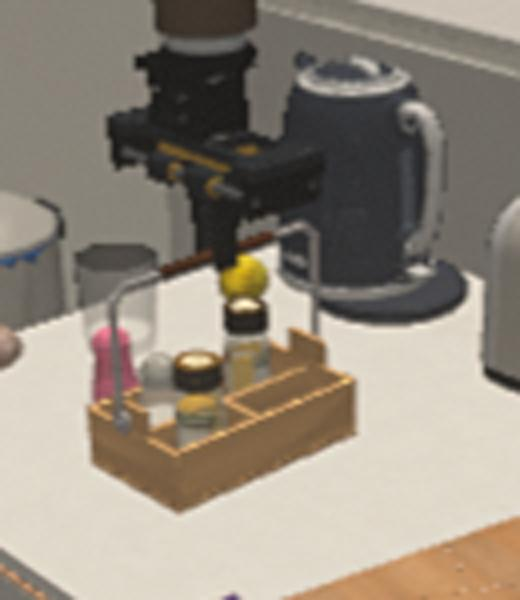

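The handle stands close to upright in the crop, with its bar at (220,255). I'll push a little further in +y to seat it, and ease off the downward press.

{"api": "drive_tool", "payload": {"rows": [[0,0,3,0.5,0,0,0],[0,0,3,0.5,0,0,0],[0,0,0,0,0,0,0],[0,0,0,0,0,0,0]]}}

```text
time_s: 8.37
tcp_pos: [0.5095, 0.1634, 0.1658]
ee_rot: [[1.0, 0.0, -0.0], [0.0, -1.0, -0.001], [-0.0, 0.001, -1.0]]
wrist_force: [-3.2, -2.3, 7.5]
gripper_width: 0.13
gripper_force: 30.0
```

{"api": "drive_tool", "payload": {"rows": [[0,0,4,0,0,0,0],[0,0,0,0,0,0,0],[0,0,0,0,0,0,0]]}}

```text
time_s: 8.62
tcp_pos: [0.5095, 0.1667, 0.1657]
ee_rot: [[1.0, 0.0, -0.001], [0.0, -1.0, -0.002], [-0.001, 0.002, -1.0]]
wrist_force: [-2.1, -5.0, 7.2]
gripper_width: 0.131
gripper_force: 30.0
```

```bash
python3 m.py
```

```text
8.6167 [0.5095 0.1667 0.1657] [-2.1 -5.   7.2]
scene bar [0.464 0.159 0.185] 24
scene rim [[0.407, 0.094, 0.052], [0.467, 0.136, 0.057], [0.606, 0.255, 0.064]] 351
top bar [0.465 0.166 0.188] 36
top rim [[0.409, 0.1, 0.052], [0.457, 0.16, 0.057], [0.608, 0.255, 0.064]] 297
```

{"api": "drive_tool", "payload": {"rows": [[0,0,3,0,0,0,0],[0,0,0,0,0,0,0],[0,0,0,0,0,0,0]]}}

```text
time_s: 8.97
tcp_pos: [0.5095, 0.1695, 0.166]
ee_rot: [[1.0, 0.0, -0.001], [0.0, -1.0, -0.002], [-0.001, 0.002, -1.0]]
wrist_force: [-2.8, -4.1, 8.1]
gripper_width: 0.128
gripper_force: 30.0
```

```bash
cat >> m.py <<'E'
    leg=(x>.375)&(x<.425)&(y>.1)&(y<.2)&(z>.085)&(z<.16)
    L=W[leg]
    if len(L)>8:
        l=cv2.fitLine(L[:,1:].astype(np.float32),cv2.DIST_HUBER,0,.01,.01).ravel(); print(n,'leg n',len(L),'tilt from vertical toward +y deg',np.degrees(np.arctan(l[0]/l[1])).round(1),L.mean(0).round(3))
    m=(x>.39)&(x<.425)&(y>.06)&(y<.23)&(z>.04)&(z<.064); print(n,'near wall y',np.percentile(y[m],[1,99]).round(3))
E
python3 m.py
```

```text
8.9667 [0.5095 0.1695 0.166 ] [-2.8 -4.1  8.1]
scene bar [0.464 0.162 0.185] 25
scene rim [[0.407, 0.095, 0.052], [0.476, 0.126, 0.057], [0.607, 0.254, 0.064]] 363
scene leg n 51 tilt from vertical toward +y deg 5.5 [0.4   0.158 0.125]
scene near wall y [0.093 0.216]
top bar [0.463 0.169 0.188] 45
top rim [[0.409, 0.1, 0.052], [0.463, 0.159, 0.058], [0.608, 0.257, 0.063]] 323
top leg n 24 tilt from vertical toward +y deg 7.4 [0.405 0.158 0.111]
top near wall y [0.099 0.219]
```

{"api": "drive_tool", "payload": {"rows": [[0,0,-4,0,0,0,0],[0,0,-4,0,0,0,0],[0,0,0,0,0,0,0],[0,0,0,0,0,0,0]]}}

```text
time_s: 9.4
tcp_pos: [0.5095, 0.1623, 0.1659]
ee_rot: [[1.0, -0.0, 0.0], [-0.0, -1.0, -0.0], [0.0, 0.0, -1.0]]
wrist_force: [-3.0, -1.8, 8.3]
gripper_width: 0.125
gripper_force: 30.0
```

```bash
cat >> m.py <<'E'
    for y0 in (.096,.1,.158,.212,.217):
        k=(x>.4)&(x<.61)&(abs(y-y0)<.004)&(z>.03)&(z<.075); print(n,y0,'top z',np.percentile(z[k],95).round(4) if k.sum()>5 else None)
E
python3 m.py
```

```text
9.4 [0.5095 0.1623 0.1659] [-3.  -1.8  8.3]
scene bar [0.464 0.155 0.185] 22
scene rim [[0.407, 0.094, 0.052], [0.471, 0.133, 0.056], [0.606, 0.254, 0.063]] 350
scene leg n 52 tilt from vertical toward +y deg 3.2 [0.4   0.155 0.127]
scene near wall y [0.093 0.214]
scene 0.096 top z 0.0577
scene 0.1 top z 0.0575
scene 0.158 top z 0.0686
scene 0.212 top z 0.0581
scene 0.217 top z 0.0565
top bar [0.463 0.161 0.187] 45
top rim [[0.409, 0.1, 0.052], [0.457, 0.157, 0.057], [0.608, 0.255, 0.063]] 312
top leg n 13 tilt from vertical toward +y deg 4.0 [0.403 0.155 0.124]
top near wall y [0.098 0.219]
top 0.096 top z 0.0617
top 0.1 top z 0.0617
top 0.158 top z 0.0688
top 0.212 top z 0.063
top 0.217 top z 0.063
```

The caddy is flat and the handle is at its stop; pushing further had only tipped the caddy. I'm lifting.

{"api": "drive_tool", "payload": {"rows": [[0,0,0,4,0,0,0],[0,0,0,8,0,0,0],[0,0,0,8,0,0,0],[0,0,0,8,0,0,0],[0,0,0,0,0,0,0]]}}

```text
time_s: 9.92
tcp_pos: [0.5103, 0.1635, 0.1947]
ee_rot: [[1.0, 0.0, 0.002], [0.0, -1.0, 0.001], [0.002, -0.001, -1.0]]
wrist_force: [0.0, 1.1, -8.4]
gripper_width: 0.127
gripper_force: 30.0
```

{"api": "drive_tool", "payload": {"rows": [[0,0,0,10,0,0,0],[0,0,0,12,0,0,0],[0,0,0,12,0,0,0],[0,0,0,8,0,0,0],[0,0,0,0,0,0,0]]}}

```text
time_s: 10.33
tcp_pos: [0.5106, 0.1637, 0.2378]
ee_rot: [[1.0, 0.001, 0.004], [0.001, -1.0, 0.002], [0.004, -0.002, -1.0]]
wrist_force: [0.7, 0.5, -8.4]
gripper_width: 0.128
gripper_force: 30.0
```

```bash
cat > n.py <<'E'
from h import *
s=sense(); t=s['tcp_pos']; print(s['time_s'],t.round(4),s['wrist_force'].round(1),s['gripper_width'])
for n in('scene','top'):
    p=capture(n)
    V,U=np.mgrid[0:420,0:560]; W,d=world(p,np.c_[U.ravel(),V.ravel()]); W=W[d>0]
    T=np.array([t[0],t[1],t[2]-.155+.058-.0])  # expected rim height
    c,sn=s['ee_rot'][0,0],s['ee_rot'][1,0]
    X=(W-T); lx=c*X[:,0]+sn*X[:,1]; ly=-sn*X[:,0]+c*X[:,1]; z=W[:,2]
    m=(abs(lx)<.13)&(abs(ly)<.085)&(z>T[2]-.02)&(z<T[2]+.012)
    print(n,'rim local pct',np.percentile(lx[m],[2,98]).round(3),np.percentile(ly[m],[2,98]).round(3),'T',T.round(3))
    for y0 in(-.058,-.02,.02,.058):
        k=m&(abs(ly-y0)<.005); print('  y',y0,np.percentile(z[k],95).round(4) if k.sum()>4 else None,end='')
    for x0 in(-.098,0,.098):
        k=m&(abs(lx-x0)<.005)&(abs(ly)>.025); print('  x',x0,np.percentile(z[k],95).round(4) if k.sum()>4 else None,end='')
    print()
    if n=='scene': save(p,'k.png',(190,60,400,270),2.8)
E
python3 n.py
```

```text
10.3333 [0.5106 0.1637 0.2378] [ 0.7  0.5 -8.4] 0.12756243968082184
scene rim local pct [-0.107  0.099] [-0.068  0.048] T [0.511 0.164 0.141]
  y -0.058 0.1461  y -0.02 0.152  y 0.02 0.1517  y 0.058 None  x -0.098 0.1479  x 0 0.13  x 0.098 0.1447
top rim local pct [-0.104  0.107] [-0.063  0.057] T [0.511 0.164 0.141]
  y -0.058 0.1346  y -0.02 0.1508  y 0.02 0.1494  y 0.058 0.1299  x -0.098 0.1314  x 0 None  x 0.098 0.1371
```

View pics/k.png

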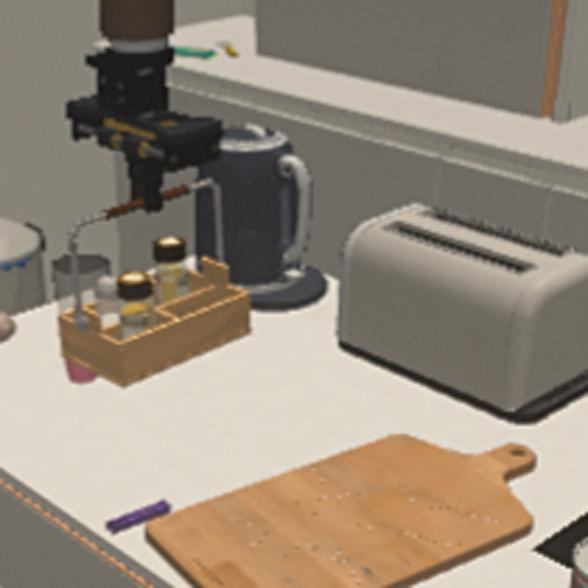

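It is lifted level with the handle upright and the jars standing. I'm carrying it to the board, with about −50 mm in x, −355 mm in y and −10° of yaw.

{"api": "drive_tool", "payload": {"rows": [[0,0,-2,0,0,0,0],[0,-1,-6,0,0,0,-0.004],[0,-2,-12,0,0,0,-0.008],[0,-2,-18,0,0,0,-0.012],[0,-3,-23,0,0,0,-0.014]]}}

```text
time_s: 10.85
tcp_pos: [0.5015, 0.1016, 0.2351]
ee_rot: [[0.999, -0.038, 0.0], [-0.038, -0.999, 0.0], [0.0, -0.0, -1.0]]
wrist_force: [0.1, 0.6, -9.4]
gripper_width: 0.125
gripper_force: 30.0
```

{"api": "drive_tool", "payload": {"rows": [[0,-3.5,-24,0,0,0,-0.014],[0,-3.5,-24,0,0,0,-0.014],[0,-3.5,-24,0,0,0,-0.014],[0,-3.5,-24,0,0,0,-0.014],[0,-3.5,-24,0,0,0,-0.014]]}}

```text
time_s: 11.27
tcp_pos: [0.4829, -0.0201, 0.2354]
ee_rot: [[0.994, -0.109, -0.001], [-0.109, -0.994, -0.001], [-0.001, 0.001, -1.0]]
wrist_force: [1.6, 0.2, -8.9]
gripper_width: 0.125
gripper_force: 30.0
```

{"api": "drive_tool", "payload": {"rows": [[0,-3.5,-24,0,0,0,-0.014],[0,-3.5,-24,0,0,0,-0.014],[0,-3.5,-24,0,0,0,-0.014],[0,-3.5,-24,0,0,0,-0.014],[0,-3.5,-24,0,0,0,-0.012]]}}

```text
time_s: 11.68
tcp_pos: [0.4652, -0.1397, 0.2354]
ee_rot: [[0.984, -0.176, -0.001], [-0.176, -0.984, -0.0], [-0.001, 0.0, -1.0]]
wrist_force: [0.4, 0.8, -8.8]
gripper_width: 0.126
gripper_force: 30.0
```

{"api": "drive_tool", "payload": {"rows": [[0,-3,-22,0,0,0,0],[0,-2,-16,0,0,0,0],[0,-1,-10,0,0,0,0],[0,-1,-5,0,0,0,0],[0,0,-1,0,0,0,0]]}}

```text
time_s: 12.1
tcp_pos: [0.4589, -0.1928, 0.2354]
ee_rot: [[0.984, -0.176, -0.0], [-0.176, -0.984, -0.0], [-0.0, 0.0, -1.0]]
wrist_force: [0.7, -0.6, -8.7]
gripper_width: 0.126
gripper_force: 30.0
```

{"api": "drive_tool", "payload": {"rows": [[0,0,0,0,0,0,0],[0,0,0,0,0,0,0],[0,0,0,0,0,0,0],[0,0,0,0,0,0,0]]}}

```text
time_s: 12.43
tcp_pos: [0.4598, -0.191, 0.2355]
ee_rot: [[0.985, -0.174, 0.0], [-0.174, -0.985, 0.0], [0.0, -0.0, -1.0]]
wrist_force: [-0.2, 0.5, -9.6]
gripper_width: 0.126
gripper_force: 30.0
```

```bash
python3 n.py
```

```text
12.4333 [ 0.4598 -0.191   0.2355] [-0.2  0.5 -9.6] 0.12609103625229692
scene rim local pct [-0.108  0.098] [-0.061  0.056] T [ 0.46  -0.191  0.139]
  y -0.058 0.1269  y -0.02 0.1496  y 0.02 0.1482  y 0.058 0.1289  x -0.098 0.1285  x 0 0.1264  x 0.098 0.1282
top rim local pct [-0.103  0.104] [-0.057  0.061] T [ 0.46  -0.191  0.139]
  y -0.058 0.131  y -0.02 0.1497  y 0.02 0.1495  y 0.058 0.1325  x -0.098 0.1316  x 0 None  x 0.098 0.1339
```

It hangs level, with its underside at about 0.071. I'm lowering it 53 mm.

{"api": "drive_tool", "payload": {"rows": [[0,0,-2,-6,0,0,0],[0,0,-2,-12,0,0,0],[0,0,0,-12,0,0,0],[0,0,0,-8,0,0,0],[0,0,0,-4,0,0,0]]}}

```text
time_s: 12.95
tcp_pos: [0.4586, -0.1957, 0.1919]
ee_rot: [[0.985, -0.175, -0.003], [-0.175, -0.985, 0.001], [-0.003, -0.0, -1.0]]
wrist_force: [-1.1, -0.9, -9.3]
gripper_width: 0.127
gripper_force: 30.0
```

{"api": "drive_tool", "payload": {"rows": [[0,0,0,-3,0,0,0],[0,0,0,-3,0,0,0],[0,0,0,-2,0,0,0],[0,0,0,-2,0,0,0],[0,0,0,0,0,0,0]]}}

```text
time_s: 13.37
tcp_pos: [0.4604, -0.196, 0.1842]
ee_rot: [[0.985, -0.175, 0.002], [-0.175, -0.985, -0.001], [0.002, 0.0, -1.0]]
wrist_force: [-0.1, -0.3, -8.2]
gripper_width: 0.125
gripper_force: 30.0
```

{"api": "drive_tool", "payload": {"rows": [[0,0,0,-1.5,0,0,0],[0,0,0,-1.5,0,0,0],[0,0,0,0,0,0,0]]}}

```text
time_s: 13.62
tcp_pos: [0.4604, -0.1966, 0.1839]
ee_rot: [[0.985, -0.174, 0.003], [-0.174, -0.985, -0.003], [0.004, 0.002, -1.0]]
wrist_force: [-3.7, 0.9, 6.3]
gripper_width: 0.129
gripper_force: 30.0
```

{"api": "drive_tool", "payload": {"rows": [[0,0,0,-1,0,0,0],[0,0,0,-1,0,0,0],[0,0,0,0,0,0,0]]}}

```text
time_s: 13.87
tcp_pos: [0.4605, -0.1971, 0.1838]
ee_rot: [[0.985, -0.173, 0.004], [-0.173, -0.985, -0.004], [0.005, 0.003, -1.0]]
wrist_force: [-6.4, 1.8, 14.3]
gripper_width: 0.126
gripper_force: 30.0
```

It is down. I'll relieve the press and then open.

{"api": "drive_tool", "payload": {"rows": [[0,0,0,1.5,0,0,0],[0,0,0,0,0,0,0],[6,0,0,0,0,0,0],[14,0,0,0,0,0,0],[20,0,0,0,0,0,0]]}}

```text
time_s: 14.28
tcp_pos: [0.4612, -0.1964, 0.1827]
ee_rot: [[0.985, -0.174, 0.006], [-0.174, -0.985, -0.002], [0.006, 0.001, -1.0]]
wrist_force: [-0.9, 0.1, -0.6]
gripper_width: 0.162
gripper_force: 0.0
```

{"api": "drive_tool", "payload": {"rows": [[40,0,0,0,0,0,0],[50,0,0,0,0,0,0],[50,0,0,0,0,0,0],[50,0,0,0,0,0,0],[50,0,0,0,0,0,0]]}}

```text
time_s: 14.7
tcp_pos: [0.4597, -0.1958, 0.1799]
ee_rot: [[0.985, -0.175, -0.0], [-0.175, -0.985, -0.0], [-0.0, 0.0, -1.0]]
wrist_force: [0.5, 0.2, -0.2]
gripper_width: 0.464
gripper_force: 0.0
```

```bash
python3 n.py
```

```text
14.7 [ 0.4597 -0.1958  0.1799] [ 0.5  0.2 -0.2] 0.4639917709994462
scene rim local pct [-0.106  0.097] [-0.065  0.052] T [ 0.46  -0.196  0.083]
  y -0.058 0.0775  y -0.02 0.093  y 0.02 0.0931  y 0.058 0.0765  x -0.098 0.0877  x 0 0.0755  x 0.098 0.0861
top rim local pct [-0.103  0.104] [-0.061  0.058] T [ 0.46  -0.196  0.083]
  y -0.058 0.0824  y -0.02 0.0935  y 0.02 0.089  y 0.058 0.0801  x -0.098 0.0821  x 0 None  x 0.098 0.0781
```

View pics/k.png

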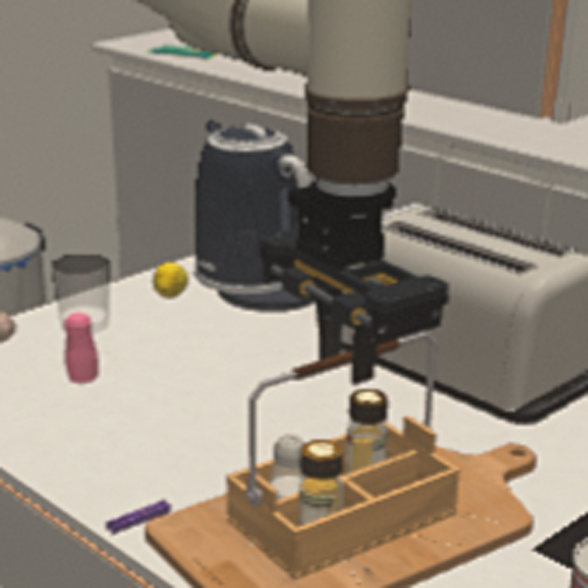

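The caddy stands on the board with the handle upright and released. I'm withdrawing straight up.

{"api": "drive_tool", "payload": {"rows": [[50,0,0,10,0,0,0],[50,0,0,25,0,0,0],[50,0,0,35,0,0,0],[50,0,0,35,0,0,0],[50,0,0,0,0,0,0]]}}

```text
time_s: 15.22
tcp_pos: [0.4633, -0.1973, 0.2937]
ee_rot: [[0.985, -0.174, 0.015], [-0.174, -0.985, -0.005], [0.016, 0.002, -1.0]]
wrist_force: [-0.3, -1.3, 0.3]
gripper_width: 0.502
gripper_force: 0.0
```

Run:
```python
from h import *
s=sense(); print(s['time_s'],s['tcp_pos'].round(3),s['wrist_force'].round(1))
for n in('scene','top'):
    p=capture(n)
    V,U=np.mgrid[0:420,0:560]; W,d=world(p,np.c_[U.ravel(),V.ravel()]); W=W[d>0]
    c,sn=.9845,-.1754
    X=W-[.46,-.197,0]; lx=c*X[:,0]+sn*X[:,1]; ly=-sn*X[:,0]+c*X[:,1]; z=W[:,2]
    r=(abs(z-.076)<.005)&(abs(lx)<.14)&(abs(ly)<.1)
    q=cv2.minAreaRect((np.c_[lx,ly][r]*1000).astype(np.float32)); print(n,'rim in board frame mm',np.round(q[0]),np.round(q[1]),round(q[2],1))
    b=(abs(lx)<.05)&(abs(ly)<.06)&(abs(z-.2)<.015); print('bar',np.median(np.c_[lx,ly,z][b],0).round(3),b.sum())
```

```text
15.2167 [ 0.463 -0.197  0.294] [-0.3 -1.3  0.3]
scene rim in board frame mm [-5. -4.] [123. 210.] 89.3
bar [-0.001 -0.006  0.204] 145
top rim in board frame mm [-60.  -0.] [ 80. 122.] 2.0
bar [-0.037  0.001  0.206] 49
```

The caddy is centred within about 5 mm and aligned, and the handle is upright with its bar at z≈0.204. I'm handing in.

```bash
python3 -c "
from h import *
print(finish_job())"
```

```text
the job is handed in; nothing more can be done
None
```

The job is handed in but no verdict came back: by camera, the caddy stands level on the board within about 5 mm of the middle and about 1° of its length, handle upright and jars and shaker standing. I never went near the glass, mug or tin.

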